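Carry a polished stone ball on its domed tray to the packing carton

TASK

Take the red stone ball from the rack and set it in the shallow pocket on top of the tray's white dome; then lift the tray by its upright wooden grip and carry it, without tipping it or losing the ball, to the open carton with the green foam, for the packer to take the ball. Finish while still holding the tray by its grip, level and motionless, about 5 cm above the carton's rim and clear of it, with the ball over the middle of the carton. Leave the other two balls, the mallet, the chisel, the cork block and the jar where they are, and never let the red ball fall.

Things in the scene. Friction and masses are not known exactly. Their poses are not given: they have to be found in the camera images.
- red_ball_center (a point): centre of the loose red stone ball, 40 mm in diameter, about 90 g. At the start it rests on one of the three ring posts of the rack, its centre about 51 mm above the table; it is the only red ball
- red_ball: the same red ball as a body; its origin is a point on its surface (underneath at the start) that turns with it: use red_ball_center for its position
- white_ball_center (a point): centre of the white marble ball (40 mm) on another post of the rack; leave it alone
- grey_ball_center (a point): centre of the dark grey ball (40 mm) on another post of the rack; leave it alone
- rack: fixed dark wooden board 250 x 60 x 12 mm with three dark steel ring posts, 90 mm apart along its x axis, 34 mm outer diameter at the foot, 32 mm at the top, tops 34 mm above the table; a ball sits on each post and lifts straight off. Origin: centre of its underside, on the table
- tray: loose wooden tray, about 420 g, board 240 x 100 x 12 mm flat on the table. Origin: centre of its underside; x along the board to the dome, z up. At its centre a pale upright grip; at x = +80 mm a white plaster dome, 80 mm wide, with a pocket on top; at x = -80 mm a fixed brass counterweight, 52 mm wide, top 32 mm above the underside. With the ball aboard it balances about at its grip
- tray_pocket (a point): where the ball's centre is when it sits in the pocket: on the dome's axis, 54 mm above the tray's underside. Pocket: flat floor 34 mm above the underside, brass rim 3 mm high, 25 mm inner diameter. The ball has 1 to 2 mm of play and rolls out if the tray tips about 30 degrees
- tray_grip (a point): the point to pinch on the tray's upright grip, a pale wooden slab 40 mm along the tray's x, 18 mm thick along its y, top 95 mm above the underside; this point is on its middle, 75 mm above the underside. The fingers close along the tray's y axis
- carton: fixed open cardboard carton 220 x 180 x 80 mm (x, y, z), lined with green foam whose top is 45 mm above the table. Origin: centre of its underside, on the table
- carton_mouth (a point): centre of the carton's open mouth, at rim height, 80 mm above the table
- mallet: hammer lying on the table beyond the tray; leave it alone. Origin: in its handle
- chisel: wood-handled hand chisel lying on the table nearest the robot; leave it alone
- sander: cork sanding block 60 x 95 x 30 mm on the table nearest the robot; leave it alone. Origin: centre of its underside
- jar: closed jar, 60 mm diameter, 100 mm high, beyond the tray; leave it alone. Origin: centre of its underside
There are look-alikes about, which are no part of the job. There is more than one size of the red_ball; the job needs the smallest.

How it is judged:
On the way, in this order (a step that is already met when the one before it is completed fails the run):
1. the red ball sits by itself in the pocket on the dome, the tray still on the table (distance between red_ball_center and tray_pocket below 0.006 m and contact force between red_ball and the arm below 0.05 N and contact force between red_ball and the fingers below 0.05 N and height (world z) of tray below 0.005 m), for 0.3 s.
2. the tray is lifted clear of the table by its grip with the ball in its pocket (distance between red_ball_center and tray_pocket below 0.006 m and contact force between red_ball and the arm below 0.05 N and contact force between red_ball and the fingers below 0.05 N and height (world z) of tray above 0.03 m and contact force between tray and the fingers above 2 N and distance between the grasp point and tray_grip below 0.045 m), for 0.3 s.
At the end, for the whole second after the job is handed in: Fingers hold the tray (over 2 N, TCP within 45 mm of tray_grip), underside 20 to 100 mm above the carton rim, level within 8 degrees, still (30 mm/s, 0.2 rad/s), off the carton; ball untouched in the pocket (6 mm, under 60 mm/s) and within 35 mm of the carton's middle (distance between red_ball_center and tray_pocket below 0.006 m and contact force between red_ball and the arm below 0.05 N and contact force between red_ball and the fingers below 0.05 N and linear speed of red_ball below 0.06 m/s and height (world z) of tray between 0.1 and 0.18 m and angle between tray's own z axis and vertical below 0.14 rad and horizontal distance between red_ball_center and carton_mouth below 0.035 m and contact force between tray and the fingers above 2 N and distance between the grasp point and tray_grip below 0.045 m and contact force between tray and carton below 0.05 N and linear speed of tray below 0.03 m/s and angular speed of tray below 0.2 rad/s); the arm keeps its last pose, push and grip.
It fails at once if the tray tips more than 0.4 rad (23 degrees) (angle between tray's own z axis and vertical above 0.4 rad).
It fails at once if the red ball falls onto the table, the tray's board or the carton's foam (height (world z) of red_ball_center below 0.036 m or contact force between red_ball and carton above 0.05 N).
It fails at once if one of the other balls is moved more than 20 mm (distance of any of white_ball_center, grey_ball_center from where it was at the start of the episode above 0.02 m).
It fails at once if the mallet, chisel, cork block or jar is moved more than 30 mm (distance of any of mallet, chisel, sander, jar from where it was at the start of the episode above 0.03 m).
It also fails if it takes over 61 s, if anything falls off the work surface, if the arm or the gripper's body presses on something with over 40 N, if the wrist force passes 120 N, or if a joint passes its speed limit or range.

ROBOT

A 7-joint arm with a two-finger parallel gripper is mounted at the origin on the work surface. World frame = base frame: x ahead of the robot, y to its left, z up, the work surface at z = 0. Lengths are in m, angles in rad, forces in N, time in s.
With the tool pointing down it reaches from about 0.425 to 0.925 m from the base axis. Payload 6.8 kg.
Tool frame: the origin (TCP) lies between the finger pads, 19 mm behind the fingertips; this is the grasp point; z points along the fingers, y is the line along which they close (so a half turn about z gives the same grasp; the last joint's range is limited). The gripper opens to 85 mm and grips with 20 to 120 N. Pads are 22 mm wide; open, the fingers measure 114 mm over their backs; the gripper's body (76 mm by 85 mm) begins 54 mm behind the grasp point. The pads swing forward as they close: fully open they stand 13 mm farther back than shut.
Start: joints at [1.114, 0.477, 0.022, 1.555, -0.011, 1.109, -0.083], TCP at [0.231, -0.634, 0.25] pointing down, gripper open.
Joint ranges: [-2.96, 2.96], [-0.34, 2.1], [-1.41, 1.46], [0.24, 2.44], [-1.37, 4.51], [0.17, 1.92], [-2.96, 2.96]. Speed limits (rad/s): [2.39, 2.39, 3.14, 3.14, 3.14, 3.14, 3.14].

INTERFACE

Orientations are given as a rotation vector (axis times angle).
In Python, from bench import get_obs, grab_frame, hand_in gives the robot as it stands.
- The arm moves only by the tool drive_tool, never from a script. Its argument "rows" is a list of rows, each an object with "offset": the shift along the tool's x, y, z as a fraction of full scale, a list of three; "rotation": the turn, a rotation vector about the tool's x, y, z as a fraction of full scale, a list of three; "claw": the opening, from 0 (shut) to 1 (fully open). In form: [{"offset": [tx, ty, tz], "rotation": [wx, wy, wz], "claw": claw}, ...]. A call has 1 to 20 rows; each row is the pose to reach, as a shift and turn from the pose commanded when the call began, along the tool's axes at that moment; what a row does not reach only later rows make up. Full scale, the value 1, is 0.15 m for a shift and 2 rad for a turn. A row lasts 1/12 s, in which the tool goes at most 41.7 mm and 7.16 degrees, less where a joint would pass 70% of its speed; a pose out of reach is approached as far as the arm can. A call with a number of a shift or a turn outside -1 to 1 is refused whole. A call with a gripper value outside its range is refused whole. The fingers move at their own pace and stop on an object; "force" is the grip in N (left out, the last holds). Time passes only in rows, so rows that repeat a pose let the fingers close. It gives the time, the measured TCP pose, the force, the opening and the grip force at its end, in the units of the state.
- get_obs(): the state, without advancing time (a new reading comes with each control period).
- grab_frame(name): name is "scene" or "top"; returns a dict with "frame" (384x512x3 uint8, red, green, blue), "z_map" (384x512 float32, m along the optical axis (not along the pixel's ray), 0 where there is no reading), "vfov" (degrees; the focal length in pixels is half the picture's height over the tangent of half this angle, whatever the lens; pixels are square), "cx", "cy" (the principal point, pixels), "R" (3x3) and "t" (3): a world point X has camera coordinates R X + t. Camera axes: x right, y down, z forward; pixel columns grow to the right and rows downward; lengths in m; the calibration is good to about 2 mm. A picture is of the moment at which its call begins.
- hand_in(): hands the job in; it is judged then, once.
The state is a dict: "clock": time; "joints": joint angles; "qvel": joint speeds; "tau": joint torques, N m; "tcp_pos": TCP position; "orientation": TCP orientation; "contact_force": force on the tool from outside, world axes, zero at the start; "moment": the same for the moment, N m; "grip_width": finger opening in m; "gripper_force": force on a finger pad.
Only numpy, scipy, OpenCV 4.12 (cv2) and the standard library are available. Lean on these libraries where they do the work, as an engineer would, in place of code of your own. Each camera call takes 0.05 s, during which the arm holds its last target. There are 200 camera calls.

## Working session

There is one attempt and no reset: what is moved stays moved. The work goes in short steps, Python scripts to look and compute and a tool call to move; the robot and the scene stay as the last step left them, time stands still between calls to the robot, and variables do not carry over. Pictures are saved under pics/ and viewed, at most 10 in all, crops included, and the job is handed in when it is done.

Besides the shell and the picture viewer there is one more tool, called after "Request:" by a JSON object that holds its "api" and its "payload", one argument or row to a line. drive_tool: Moves the arm, as the interface text tells. Its arguments: {"type":"object","properties":{"rows":{"type":"array","items":{"type":"object","properties":{"offset":{"type":"array","items":{"type":"number"}},"rotation":{"type":"array","items":{"type":"number"}},"claw":{"type":"number"}}}},"force":{"type":"number"}},"required":["rows"]}

```bash
mkdir -p pics; cat > h.py <<'E'
import numpy as np, cv2
from bench import get_obs, grab_frame, hand_in
def cloud(f):
    z=f["z_map"]; fl=192/np.tan(np.radians(f["vfov"])/2)
    v,u=np.mgrid[:384,:512]
    P=np.stack([(u-f["cx"])*z/fl,(v-f["cy"])*z/fl,z],-1)
    W=(P-f["t"])@f["R"]; W[z==0]=np.nan
    return W
def grab(n):
    f=grab_frame(n); return f,cloud(f)
E
python3 - <<'E'
from h import *
print(get_obs())
for n in("top","scene"):
    f,W=grab(n); np.savez(n,W=W,im=f["frame"]); cv2.imwrite(f"pics/{n}0.png",cv2.resize(f["frame"][...,::-1],(800,600)))
    print(n,f["vfov"],f["cx"],f["cy"],f["R"],f["t"],-f["R"].T@f["t"])
E
```

```text
{'clock': 0.0, 'joints': array([ 1.11387494,  0.4778068 ,  0.02233134,  1.55643344, -0.0114985 ,
        1.10929472, -0.08310164]), 'qvel': array([-1.23152109e-03,  1.03918894e-03, -2.70879548e-05,  5.27796586e-06,
       -1.85197647e-03, -4.00980076e-05, -3.37868252e-05]), 'tau': array([ 1.47706771e-03, -5.96447289e+01,  1.60873018e+00, -2.81191063e+01,
        1.25535109e-02,  9.49322392e-03,  9.22406429e-06]), 'tcp_pos': array([ 0.2305148 , -0.63383593,  0.24902863]), 'orientation': array([-3.09219140e+00, -5.44892131e-01,  6.97707807e-04]), 'contact_force': array([-1.56496472,  0.8954637 , -0.40704956]), 'moment': array([ 0.01418337,  0.01375728, -0.00178729]), 'gripper_force': 0.0, 'grip_width': 0.08539944841438797}
top 55.69290817383144 253.64417832077837 195.65663967556253 [[-2.51548736e-02 -9.99683087e-01  9.79119686e-04]
 [-9.89490007e-01  2.47588514e-02 -1.42465874e-01]
 [ 1.42396483e-01 -4.55254020e-03 -9.89799230e-01]] [-0.03084948  0.59053915  1.11665723] [ 0.42454851 -0.04037715  1.18942835]
scene 49.52731928341165 249.62507836121492 196.35200974065933 [[ 0.87651202  0.48114424 -0.01506331]
 [ 0.37877649 -0.70866198 -0.59525337]
 [-0.29707752  0.5160411  -0.80339687]] [-0.50487683 -0.19447292  1.3021049 ] [ 0.90301848 -0.56683664  0.92274122]
```

View pics/top0.png

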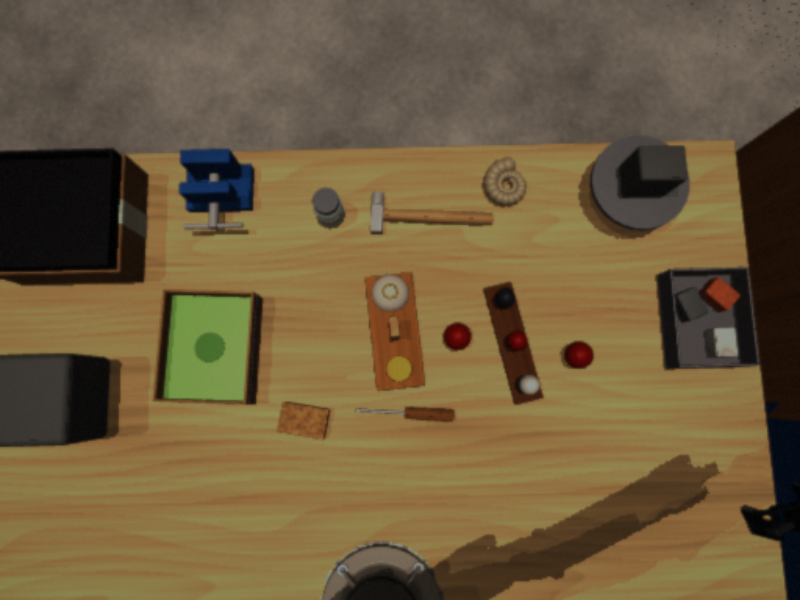

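View pics/scene0.png

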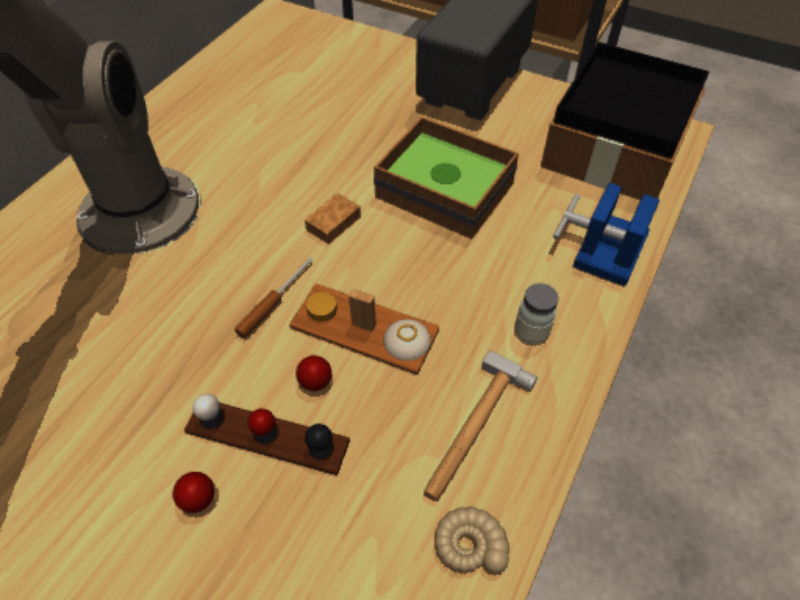

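The top view shows three red balls: (457,336) and (578,354) lie on the table and are larger; (516,341) is on the rack's middle post between the grey ball (504,298) and the white one (529,385). The rack one is smallest, so it fits. The dome is at (390,292), the grip at (394,327), the counterweight at (399,368), and the carton at (208,347).

```bash
python3 - <<'E'
from h import *
from scipy.optimize import least_squares
d={n:np.load(n+".npz") for n in("top","scene")}
s=1.5625
def reg(n,c,r):
    W=d[n]["W"];im=d[n]["im"].astype(int);u,v=int(c[0]/s),int(c[1]/s)
    sl=np.s_[v-r:v+r+1,u-r:u+r+1]
    return W[sl].reshape(-1,3),im[sl].reshape(-1,3)
def sph(P,name):
    g=lambda q:np.linalg.norm(P-q[:3],axis=1)-q[3]
    q=least_squares(g,[*P.mean(0)-[0,0,.01],.02],loss="soft_l1",f_scale=.001).x; print(name,q.round(4),len(P))
for n,cs in (("top",[(457,336),(516,341),(578,354),(504,298),(529,385)]),("scene",[(314,373),(262,422),(194,492),(319,437),(207,408)])):
    for i,c in enumerate(cs):
        P,I=reg(n,c,11)
        if i<3: m=(I[:,0]>70)&(I[:,1]<.35*I[:,0])
        else: m=P[:,2]>.048
        m&=(P[:,2]>.03); sph(P[m],n+str(c))
for n in d:
    W=d[n]["W"].reshape(-1,3);I=d[n]["im"].reshape(-1,3).astype(int)
    t=(abs(W[:,0]-.45)<.2)&(abs(W[:,1]-0)<.2)
    # tray
    c=np.nanmedian(reg(n,(394,327) if n=="top" else (363,312),1)[0],0); print(n,"grip px",c.round(4))
    near=np.hypot(W[:,0]-c[0],W[:,1]-c[1])<.16
    b=near&(W[:,2]>.008)&(W[:,2]<.016)&(abs(W[:,1]-c[1])<.075)
    if b.sum()>10:
        r=cv2.minAreaRect(W[b][:,:2].astype(np.float32)); print("board",r,b.sum())
    g=near&(W[:,2]>.089)&(np.hypot(W[:,0]-c[0],W[:,1]-c[1])<.04)
    print("griptop",W[g].mean(0).round(4),W[g].min(0).round(3),W[g].max(0).round(3),g.sum())
    k=(390,292) if n=="top" else (407,338)
    P,_=reg(n,k,16); P=P[P[:,2]>.017]; P=P[P[:,2]<.034]; sph(P,"dome")
    P,_=reg(n,k,8); P=P[P[:,2]>.0355]; print("rim",P.mean(0).round(4),P.min(0).round(3),P.max(0).round(3),len(P))
    k=(399,368) if n=="top" else (322,305)
    P,_=reg(n,k,10); P=P[(P[:,2]>.029)&(P[:,2]<.036)]; print("cw",P.mean(0).round(4),cv2.minEnclosingCircle(P[:,:2].astype(np.float32)))
    cc=np.nanmedian(reg(n,(208,347) if n=="top" else (445,174),2)[0],0); print("foam",cc)
    q=(np.abs(W[:,0]-cc[0])<.15)&(np.abs(W[:,1]-cc[1])<.15)&(W[:,2]>.07)&(W[:,2]<.086)
    print("carton",cv2.minAreaRect(W[q][:,:2].astype(np.float32)))
    q=(np.abs(W[:,0]-cc[0])<.15)&(np.abs(W[:,1]-cc[1])<.15)&(I[:,1]>I[:,0]*1.15)&(I[:,1]>60)&(abs(W[:,2]-.045)<.01)
    print("foamrect",cv2.minAreaRect(W[q][:,:2].astype(np.float32)))
    for nm,k in dict(rackL=(490,288),).items():
        if n=="top": 
            q=near=(W[:,2]>.008)&(W[:,2]<.016)&(abs(W[:,1]+.29)<.09)&(abs(W[:,0]-.45)<.16); print("rack",cv2.minAreaRect(W[q][:,:2].astype(np.float32)))
    if n=="top":
        for k in [(327,205),(377,212),(440,216),(303,420),(430,413),(380,411)]: print(k,np.nanmedian(reg(n,k,1)[0],0).round(3))
im=d["top"]["im"][170:260,200:400,::-1]; cv2.imwrite("pics/crop1.png",cv2.resize(im,(800,360),interpolation=cv2.INTER_CUBIC))
E
```

```text
top(457, 336) [ 0.5272 -0.1672  0.0331  0.0259] 137
top(516, 341) [ 0.514  -0.2857  0.052   0.0203] 69
top(578, 354) [ 0.4828 -0.4133  0.0322  0.0263] 141
top(504, 298) [ 0.6008 -0.2655  0.0519  0.0198] 129
top(529, 385) [ 0.4253 -0.3036  0.0528  0.0195] 133
scene(314, 373) [ 0.5273 -0.1654  0.0299  0.0278] 299
scene(262, 422) [ 0.5133 -0.2825  0.0518  0.0192] 178
scene(194, 492) [ 0.4828 -0.4108  0.0303  0.0275] 395
scene(319, 437) [ 0.6016 -0.2635  0.0519  0.0195] 245
scene(207, 408) [ 0.4261 -0.3019  0.052   0.0195] 232
top grip px [ 0.5412 -0.0394  0.0964]
board ((0.543657124042511, -0.03848935663700104), (0.12241919338703156, 0.31433776021003723), 88.97510528564453) 1300
griptop [ 0.5428 -0.039   0.0959] [ 0.523 -0.048  0.09 ] [ 0.563 -0.03   0.103] 79
dome [ 0.6227 -0.0323 -0.017   0.0544] 312
rim [ 0.6233 -0.0322  0.0377] [ 0.599 -0.054  0.036] [ 0.648 -0.012  0.042] 94
cw [ 0.4639 -0.0446  0.0332] ((0.46352022886276245, -0.04522988200187683), 0.025121046230196953)
foam [0.51452248 0.33542337 0.04687295]
carton ((0.5156669616699219, 0.33385762572288513), (0.18280576169490814, 
[... 495 characters left out ...]
47  0.0665]
board ((0.5443309545516968, -0.038076821714639664), (0.24026843905448914, 0.10251586139202118), 5.433290004730225) 1580
griptop [ 0.5449 -0.0388  0.0945] [ 0.524 -0.048  0.089] [ 0.564 -0.028  0.1  ] 105
dome [ 0.6234 -0.0301 -0.0153  0.0526] 448
rim [ 0.624  -0.0325  0.0371] [ 0.605 -0.052  0.036] [ 0.641 -0.015  0.041] 74
cw [ 0.4653 -0.045   0.0324] ((0.4654269814491272, -0.04433712363243103), 0.026042882353067398)
foam [0.51411979 0.33380444 0.04689399]
carton ((0.5162087082862854, 0.3354332447052002), (0.18872733414173126, 0.22338205575942993), 86.1613998413086)
foamrect ((0.5094418525695801, 0.35376814007759094), (0.13918809592723846, 0.1989065706729889), 85.66276550292969)
```

View pics/crop1.png

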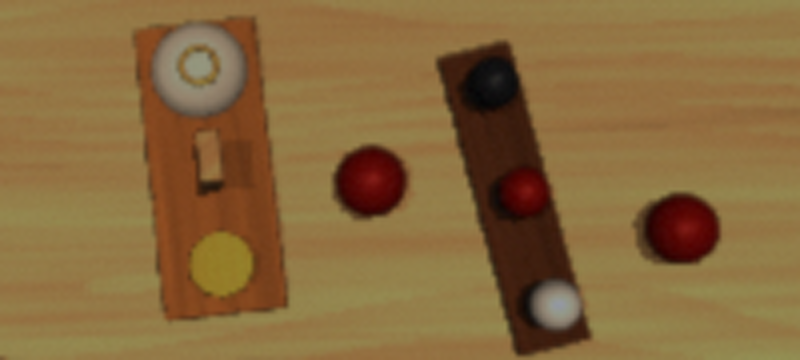

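Crop: the red ball at (522,192), on the rack's middle post, is clearly smaller than the table balls at (371,181) and (682,229), so it is the target (fitted radius 20 mm against 26–27 mm). First I'll move toward the rack and turn the tool to the tray's yaw of about 5°.

```bash
cat >> h.py <<'E'
from scipy.spatial.transform import Rotation as Ro
def go(x,y,z,yaw):
    o=get_obs(); R=Ro.from_rotvec(o["orientation"])
    T=Ro.from_euler("z",yaw,degrees=True)*Ro.from_euler("x",180,degrees=True)
    print("t",o["clock"],"at",o["tcp_pos"].round(4),"w",round(o["grip_width"],4),"F",o["contact_force"].round(1),"j",o["joints"].round(2))
    print("offset",(R.inv().apply(np.array([x,y,z])-o["tcp_pos"])/.15).round(3),"rot",((R.inv()*T).as_rotvec()/2).round(4))
E
python3 -c "
from h import *
go(.5135,-.284,.15,5)"
```

```text
t 0.1 at [ 0.2305 -0.6339  0.2491] w 0.0852 F [-0.1  0.4  0.5] j [ 1.11  0.48  0.02  1.56 -0.01  1.11 -0.08]
offset [ 2.57  -1.546  0.663] rot [-0.0008  0.0002  0.1308]
```

Request:
{"api": "drive_tool", "payload": {
  "rows": [
    {"offset": [0.25, -0.15, 0], "rotation": [0, 0, 0], "claw": 1},
    {"offset": [0.5, -0.3, 0], "rotation": [0, 0, 0], "claw": 1},
    {"offset": [0.75, -0.45, 0], "rotation": [0, 0, 0], "claw": 1},
    {"offset": [1, -0.6, 0], "rotation": [0, 0, 0], "claw": 1}
  ]
}}

```text
clock: 0.43
tcp_pos: [0.3363, -0.5032, 0.2495]
orientation: [-3.093, -0.544, 0.0]
contact_force: [0.7, 0.2, -0.0]
grip_width: 0.0854
gripper_force: 0.0
```

Request:
{"api": "drive_tool", "payload": {
  "rows": [
    {"offset": [0.25, -0.15, 0], "rotation": [0, 0, 0], "claw": 1},
    {"offset": [0.5, -0.3, 0], "rotation": [0, 0, 0], "claw": 1},
    {"offset": [0.75, -0.45, 0.05], "rotation": [0, 0, 0], "claw": 1},
    {"offset": [1, -0.6, 0.1], "rotation": [0, 0, 0], "claw": 1},
    {"offset": [1, -0.6, 0.1], "rotation": [0, 0, 0.065], "claw": 1},
    {"offset": [1, -0.6, 0.1], "rotation": [0, 0, 0.1308], "claw": 1},
    {"offset": [1, -0.6, 0.1], "rotation": [0, 0, 0.1308], "claw": 1},
    {"offset": [1, -0.6, 0.1], "rotation": [0, 0, 0.1308], "claw": 1}
  ]
}}

```text
clock: 1.1
tcp_pos: [0.4456, -0.3692, 0.2347]
orientation: [-3.138, -0.141, 0.001]
contact_force: [0.2, -0.1, 0.1]
grip_width: 0.0857
gripper_force: 0.0
```

```bash
python3 -c "
from h import *
go(.5135,-.284,.15,5)"
```

```text
t 1.1 at [ 0.4456 -0.3692  0.2347] w 0.0857 F [ 0.2 -0.1  0.1] j [ 0.62  0.34 -0.05  1.8   0.02  1.   -0.92]
offset [ 0.502 -0.525  0.564] rot [-0.      0.0004  0.0012]
```

Request:
{"api": "drive_tool", "payload": {
  "rows": [
    {"offset": [0.25, -0.26, 0.1], "rotation": [0, 0, 0], "claw": 1},
    {"offset": [0.5, -0.525, 0.25], "rotation": [0, 0, 0], "claw": 1},
    {"offset": [0.502, -0.525, 0.4], "rotation": [0, 0, 0.001], "claw": 1},
    {"offset": [0.502, -0.525, 0.564], "rotation": [0, 0, 0.001], "claw": 1},
    {"offset": [0.502, -0.525, 0.564], "rotation": [0, 0, 0.001], "claw": 1},
    {"offset": [0.502, -0.525, 0.564], "rotation": [0, 0, 0.001], "claw": 1}
  ]
}}

```text
clock: 1.6
tcp_pos: [0.5124, -0.285, 0.1495]
orientation: [-3.138, -0.135, 0.005]
contact_force: [0.3, 0.0, 0.6]
grip_width: 0.0854
gripper_force: 0.0
```

```bash
python3 -c "
from h import *
go(.5135,-.284,.05,5)"
```

```text
t 1.6 at [ 0.5124 -0.285   0.1495] w 0.0854 F [0.3 0.  0.6] j [ 0.47  0.45 -0.09  1.86  0.05  0.84 -1.13]
offset [ 0.01  -0.005  0.663] rot [-0.0005  0.0017 -0.0006]
```

Request:
{"api": "drive_tool", "payload": {
  "force": 20,
  "rows": [
    {"offset": [0.01, -0.005, 0.15], "rotation": [0, 0, 0], "claw": 1},
    {"offset": [0.01, -0.005, 0.3], "rotation": [0, 0, 0], "claw": 1},
    {"offset": [0.01, -0.005, 0.45], "rotation": [0, 0, 0], "claw": 1},
    {"offset": [0.01, -0.005, 0.57], "rotation": [0, 0, 0], "claw": 1},
    {"offset": [0.01, -0.005, 0.663], "rotation": [0, 0, 0], "claw": 1},
    {"offset": [0.01, -0.005, 0.663], "rotation": [0, 0, 0], "claw": 0.6},
    {"offset": [0.01, -0.005, 0.663], "rotation": [0, 0, 0], "claw": 0.6},
    {"offset": [0.01, -0.005, 0.663], "rotation": [0, 0, 0], "claw": 0.6},
    {"offset": [0.01, -0.005, 0.663], "rotation": [0, 0, 0], "claw": 0.6}
  ]
}}

```text
clock: 2.35
tcp_pos: [0.5164, -0.2846, 0.0529]
orientation: [3.137, 0.132, 0.004]
contact_force: [-0.0, 0.2, 1.0]
grip_width: 0.051
gripper_force: 0.0
```

```bash
python3 - <<'E'
from h import *
go(.5135,-.284,.05,5)
f,W=grab("scene"); cv2.imwrite("pics/s1.png",cv2.resize(f["frame"][220:320,100:260,::-1],(800,500),interpolation=cv2.INTER_CUBIC))
E
```

```text
t 2.35 at [ 0.5164 -0.2846  0.0529] w 0.051 F [-0.   0.2  1. ] j [ 0.46  0.59 -0.08  1.9   0.07  0.65 -1.15]
offset [-0.019 -0.005  0.019] rot [ 0.0009 -0.0013 -0.0015]
```

View pics/s1.png

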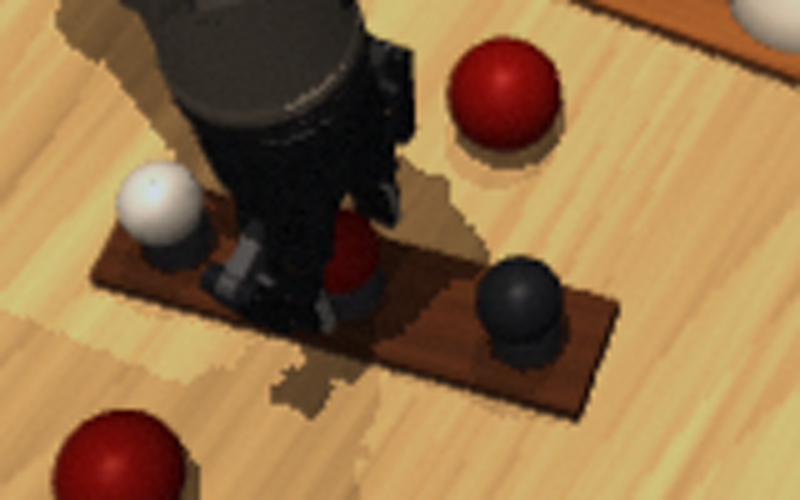

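The fingers straddle the red ball (350,250) on its post, with the neighbours untouched. I'll trim 3 mm and close.

Request:
{"api": "drive_tool", "payload": {
  "force": 25,
  "rows": [
    {"offset": [-0.019, -0.005, 0.019], "rotation": [0, 0, 0], "claw": 0.6},
    {"offset": [-0.019, -0.005, 0.019], "rotation": [0, 0, 0], "claw": 0.5},
    {"offset": [-0.019, -0.005, 0.019], "rotation": [0, 0, 0], "claw": 0.42},
    {"offset": [-0.019, -0.005, 0.019], "rotation": [0, 0, 0], "claw": 0.35},
    {"offset": [-0.019, -0.005, 0.019], "rotation": [0, 0, 0], "claw": 0.35},
    {"offset": [-0.019, -0.005, 0.019], "rotation": [0, 0, 0], "claw": 0.35},
    {"offset": [-0.019, -0.005, 0.019], "rotation": [0, 0, 0], "claw": 0.35},
    {"offset": [-0.019, -0.005, 0.019], "rotation": [0, 0, 0], "claw": 0.35}
  ]
}}

```text
clock: 3.07
tcp_pos: [0.5127, -0.2839, 0.0486]
orientation: [3.137, 0.132, 0.001]
contact_force: [-2.0, -5.4, 4.2]
grip_width: 0.0386
gripper_force: 25.1
```

```bash
python3 -c "
from h import *
go(.5135,-.284,.05,5);print(get_obs()['gripper_force'])"
```

```text
t 3.0667 at [ 0.5127 -0.2839  0.0486] w 0.0386 F [-2.  -5.4  4.2] j [ 0.46  0.59 -0.08  1.91  0.08  0.64 -1.15]
offset [ 0.005  0.001 -0.009] rot [ 0.0007 -0.0003 -0.0015]
25.10932445526123
```

Request:
{"api": "drive_tool", "payload": {
  "rows": [
    {"offset": [0, 0, -0.03], "rotation": [0, 0, 0], "claw": 0.35},
    {"offset": [0, 0, -0.1], "rotation": [0, 0, 0], "claw": 0.35},
    {"offset": [0, 0, -0.2], "rotation": [0, 0, 0], "claw": 0.35},
    {"offset": [0, 0, -0.32], "rotation": [0, 0, 0], "claw": 0.35},
    {"offset": [0, 0, -0.45], "rotation": [0, 0, 0], "claw": 0.35},
    {"offset": [0, 0, -0.58], "rotation": [0, 0, 0], "claw": 0.35},
    {"offset": [0, 0, -0.7], "rotation": [0, 0, 0], "claw": 0.35},
    {"offset": [0, 0, -0.77], "rotation": [0, 0, 0], "claw": 0.35},
    {"offset": [0, 0, -0.8], "rotation": [0, 0, 0], "claw": 0.35},
    {"offset": [0, 0, -0.8], "rotation": [0, 0, 0], "claw": 0.35}
  ]
}}

```text
clock: 3.9
tcp_pos: [0.5131, -0.2823, 0.169]
orientation: [3.138, 0.135, 0.002]
contact_force: [-0.1, 0.3, -1.4]
grip_width: 0.0384
gripper_force: 25.3
```

```bash
python3 -c "
from h import *
go(.6237,-.0318,.17,5);print(get_obs()['gripper_force'])"
```

```text
t 3.9 at [ 0.5131 -0.2823  0.169 ] w 0.0384 F [-0.1  0.3 -1.4] j [ 0.47  0.42 -0.09  1.85  0.05  0.87 -1.13]
offset [ 0.878 -1.601 -0.006] rot [ 0.0001 -0.0007 -0.0007]
25.267834067344666
```

Lifted with the ball. Next I'll move above the pocket in two legs.

Request:
{"api": "drive_tool", "payload": {
  "rows": [
    {"offset": [0.04, -0.08, 0], "rotation": [0, 0, 0], "claw": 0.35},
    {"offset": [0.11, -0.2, 0], "rotation": [0, 0, 0], "claw": 0.35},
    {"offset": [0.19, -0.34, 0], "rotation": [0, 0, 0], "claw": 0.35},
    {"offset": [0.27, -0.49, 0], "rotation": [0, 0, 0], "claw": 0.35},
    {"offset": [0.35, -0.63, 0], "rotation": [0, 0, 0], "claw": 0.35},
    {"offset": [0.41, -0.74, 0], "rotation": [0, 0, 0], "claw": 0.35},
    {"offset": [0.44, -0.8, 0], "rotation": [0, 0, 0], "claw": 0.35}
  ]
}}

```text
clock: 4.48
tcp_pos: [0.5687, -0.1527, 0.1667]
orientation: [-3.136, -0.141, 0.003]
contact_force: [-0.0, 0.2, -0.8]
grip_width: 0.0385
gripper_force: 25.3
```

Request:
{"api": "drive_tool", "payload": {
  "rows": [
    {"offset": [0.04, -0.08, 0], "rotation": [0, 0, 0], "claw": 0.35},
    {"offset": [0.11, -0.2, 0], "rotation": [0, 0, 0], "claw": 0.35},
    {"offset": [0.19, -0.34, 0], "rotation": [0, 0, 0], "claw": 0.35},
    {"offset": [0.27, -0.49, 0], "rotation": [0, 0, 0], "claw": 0.35},
    {"offset": [0.35, -0.63, 0], "rotation": [0, 0, 0], "claw": 0.35},
    {"offset": [0.41, -0.74, 0], "rotation": [0, 0, 0], "claw": 0.35},
    {"offset": [0.44, -0.8, 0], "rotation": [0, 0, 0], "claw": 0.35},
    {"offset": [0.44, -0.8, 0], "rotation": [0, 0, 0], "claw": 0.35},
    {"offset": [0.44, -0.8, 0], "rotation": [0, 0, 0], "claw": 0.35}
  ]
}}

```text
clock: 5.23
tcp_pos: [0.6232, -0.033, 0.1676]
orientation: [3.138, 0.134, -0.002]
contact_force: [0.1, -0.9, -0.7]
grip_width: 0.0386
gripper_force: 25.3
```

```bash
python3 - <<'E'
from h import *
go(.6237,-.0318,.08,5)
for n in("scene","top"):
    f,W=grab(n); I=f["frame"].astype(int); o=get_obs()["tcp_pos"]
    m=(I[...,0]>50)&(I[...,1]<.4*I[...,0])&(I[...,2]<.4*I[...,0])&(np.linalg.norm(W-o,axis=-1)<.05)
    P=W[m]; print(n,len(P))
    if len(P)>15:
        q=least=__import__("scipy.optimize",fromlist=["x"]).least_squares(lambda c:np.linalg.norm(P-c,axis=1)-.02,o,loss="soft_l1",f_scale=.001).x; print(q.round(4),(q-o).round(4))
    if n=="scene":
        uv=np.argwhere(m).mean(0).astype(int); print(uv); v,u=uv
        cv2.imwrite("pics/s2.png",cv2.resize(f["frame"][v-50:v+75,u-80:u+80,::-1],(768,600),interpolation=cv2.INTER_CUBIC))
E
```

```text
t 5.2333 at [ 0.6232 -0.033   0.1676] w 0.0386 F [ 0.1 -0.9 -0.7] j [ 0.06  0.48 -0.15  1.75  0.09  0.92 -1.61]
offset [ 0.005 -0.008  0.584] rot [ 0.0003  0.0006 -0.0011]
scene 46
[ 0.6236 -0.0324  0.1706] [0.0006 0.0018 0.003 ]
[181 265]
top 0
```

View pics/s2.png

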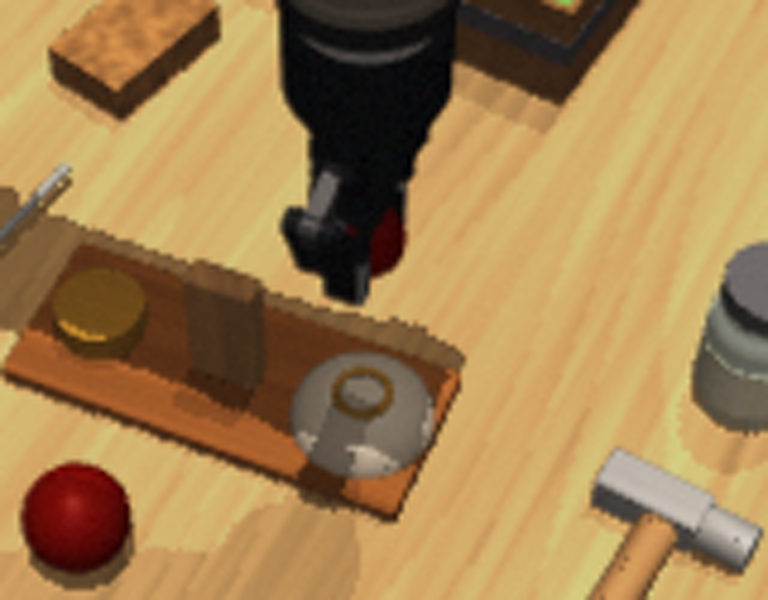

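The ball (385,240) is held above the dome, whose pocket ring is at (362,393). I'll descend to just above the pocket.

Request:
{"api": "drive_tool", "payload": {
  "rows": [
    {"offset": [0, -0.006, 0.04], "rotation": [0, 0, 0], "claw": 0.35},
    {"offset": [0, -0.006, 0.12], "rotation": [0, 0, 0], "claw": 0.35},
    {"offset": [0, -0.006, 0.23], "rotation": [0, 0, 0], "claw": 0.35},
    {"offset": [0, -0.006, 0.34], "rotation": [0, 0, 0], "claw": 0.35},
    {"offset": [0, -0.006, 0.45], "rotation": [0, 0, 0], "claw": 0.35},
    {"offset": [0, -0.006, 0.55], "rotation": [0, 0, 0], "claw": 0.35},
    {"offset": [0, -0.006, 0.63], "rotation": [0, 0, 0], "claw": 0.35},
    {"offset": [0, -0.006, 0.69], "rotation": [0, 0, 0], "claw": 0.35},
    {"offset": [0, -0.006, 0.72], "rotation": [0, 0, 0], "claw": 0.35},
    {"offset": [0, -0.006, 0.72], "rotation": [0, 0, 0], "claw": 0.35},
    {"offset": [0, -0.006, 0.72], "rotation": [0, 0, 0], "claw": 0.35}
  ]
}}

```text
clock: 6.25
tcp_pos: [0.6239, -0.0315, 0.0603]
orientation: [3.139, 0.134, 0.001]
contact_force: [0.9, -0.2, -1.7]
grip_width: 0.0385
gripper_force: 25.3
```

```bash
python3 - <<'E'
from h import *
go(.6230,-.0320,.0516,5)
f,W=grab("scene"); I=f["frame"].astype(int); o=get_obs()["tcp_pos"]
m=(I[...,0]>50)&(I[...,1]<.4*I[...,0])&(I[...,2]<.4*I[...,0])&(np.linalg.norm(W-o,axis=-1)<.05)
v,u=np.argwhere(m).mean(0).astype(int)
cv2.imwrite("pics/s3.png",cv2.resize(f["frame"][v-35:v+40,u-50:u+50,::-1],(800,600),interpolation=cv2.INTER_CUBIC))
E
```

```text
t 6.25 at [ 0.6239 -0.0315  0.0603] w 0.0385 F [ 0.9 -0.2 -1.7] j [ 0.05  0.62 -0.13  1.81  0.12  0.72 -1.63]
offset [-0.006  0.003  0.058] rot [ 0.     -0.0002 -0.0011]
```

View pics/s3.png

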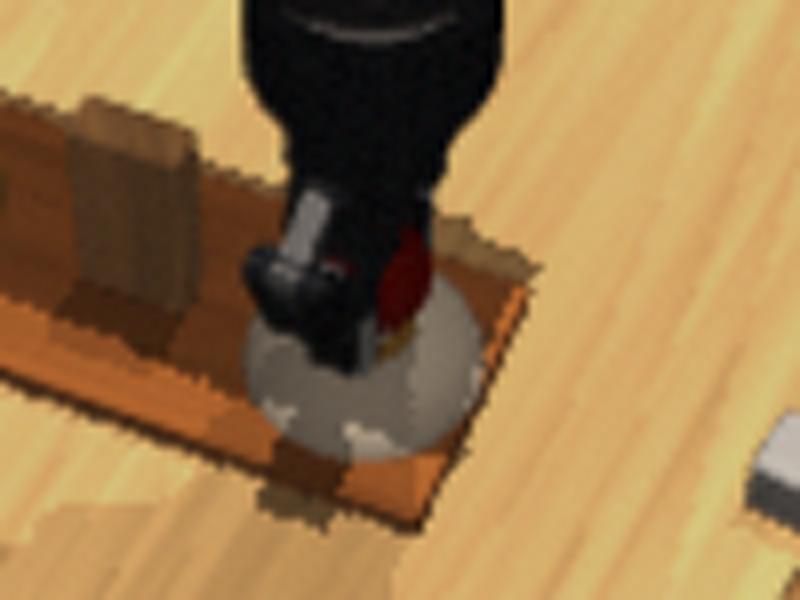

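The ball (400,280) is about 8 mm above the pocket ring (400,335) and lined up with it. I'll lower it slowly the rest of the way and watch the force.

Request:
{"api": "drive_tool", "payload": {
  "rows": [
    {"offset": [-0.005, 0.003, 0.015], "rotation": [0, 0, 0], "claw": 0.35},
    {"offset": [-0.005, 0.003, 0.03], "rotation": [0, 0, 0], "claw": 0.35},
    {"offset": [-0.005, 0.003, 0.04], "rotation": [0, 0, 0], "claw": 0.35},
    {"offset": [-0.005, 0.003, 0.047], "rotation": [0, 0, 0], "claw": 0.35},
    {"offset": [-0.005, 0.003, 0.047], "rotation": [0, 0, 0], "claw": 0.35},
    {"offset": [-0.005, 0.003, 0.047], "rotation": [0, 0, 0], "claw": 0.35},
    {"offset": [-0.005, 0.003, 0.047], "rotation": [0, 0, 0], "claw": 0.35}
  ]
}}

```text
clock: 6.88
tcp_pos: [0.623, -0.0319, 0.0531]
orientation: [3.139, 0.134, 0.0]
contact_force: [0.3, 0.7, -0.0]
grip_width: 0.0389
gripper_force: 25.3
```

Request:
{"api": "drive_tool", "payload": {
  "rows": [
    {"offset": [0, 0, 0.004], "rotation": [0, 0, 0], "claw": 0.35},
    {"offset": [0, 0, 0.008], "rotation": [0, 0, 0], "claw": 0.35},
    {"offset": [0, 0, 0.008], "rotation": [0, 0, 0], "claw": 0.35},
    {"offset": [0, 0, 0.008], "rotation": [0, 0, 0], "claw": 0.35}
  ]
}}

```text
clock: 7.22
tcp_pos: [0.6231, -0.0319, 0.052]
orientation: [3.139, 0.134, 0.001]
contact_force: [-0.4, 0.2, 0.2]
grip_width: 0.0385
gripper_force: 25.4
```

Request:
{"api": "drive_tool", "payload": {
  "rows": [
    {"offset": [0, 0, 0.005], "rotation": [0, 0, 0], "claw": 0.35},
    {"offset": [0, 0, 0.008], "rotation": [0, 0, 0], "claw": 0.35},
    {"offset": [0, 0, 0.008], "rotation": [0, 0, 0], "claw": 0.35},
    {"offset": [0, 0, 0.008], "rotation": [0, 0, 0], "claw": 0.35}
  ]
}}

```text
clock: 7.55
tcp_pos: [0.6236, -0.0319, 0.0518]
orientation: [3.139, 0.134, 0.002]
contact_force: [-1.9, 0.4, 7.8]
grip_width: 0.0383
gripper_force: 25.8
```

The contact force is 7.8 N with the ball centre at about 54 mm, so it is seated. Releasing.

Request:
{"api": "drive_tool", "payload": {
  "rows": [
    {"offset": [0, 0, 0.002], "rotation": [0, 0, 0], "claw": 0.44},
    {"offset": [0, 0, 0.002], "rotation": [0, 0, 0], "claw": 0.48},
    {"offset": [0, 0, 0.002], "rotation": [0, 0, 0], "claw": 0.55},
    {"offset": [0, 0, 0.002], "rotation": [0, 0, 0], "claw": 0.65},
    {"offset": [0, 0, 0.002], "rotation": [0, 0, 0], "claw": 0.8},
    {"offset": [0, 0, 0.002], "rotation": [0, 0, 0], "claw": 0.8},
    {"offset": [0, 0, 0.002], "rotation": [0, 0, 0], "claw": 0.8},
    {"offset": [0, 0, 0.002], "rotation": [0, 0, 0], "claw": 0.8}
  ]
}}

```text
clock: 8.22
tcp_pos: [0.6229, -0.032, 0.0502]
orientation: [-3.139, -0.134, 0.0]
contact_force: [-0.0, -0.5, -0.3]
grip_width: 0.068
gripper_force: 0.0
```

Request:
{"api": "drive_tool", "payload": {
  "rows": [
    {"offset": [0, 0, -0.05], "rotation": [0, 0, 0], "claw": 0.8},
    {"offset": [0, 0, -0.15], "rotation": [0, 0, 0], "claw": 0.8},
    {"offset": [0, 0, -0.35], "rotation": [0, 0, 0], "claw": 0.8},
    {"offset": [0, 0, -0.55], "rotation": [0, 0, 0], "claw": 0.8},
    {"offset": [0, 0, -0.75], "rotation": [0, 0, 0], "claw": 0.8},
    {"offset": [0, 0, -0.8], "rotation": [0, 0, 0], "claw": 0.8},
    {"offset": [-0.27, 0, -0.8], "rotation": [0, 0, 0], "claw": 0.8},
    {"offset": [-0.535, 0, -0.8], "rotation": [0, 0, 0], "claw": 0.8},
    {"offset": [-0.535, 0, -0.8], "rotation": [0, 0, 0], "claw": 0.8},
    {"offset": [-0.535, 0, -0.8], "rotation": [0, 0, 0], "claw": 0.8}
  ]
}}

```text
clock: 9.05
tcp_pos: [0.5401, -0.0394, 0.1702]
orientation: [3.138, 0.133, -0.004]
contact_force: [1.9, -1.1, 0.7]
grip_width: 0.0682
gripper_force: 0.0
```

```bash
python3 - <<'E'
from h import *
from scipy.optimize import least_squares
go(.5438,-.0385,.077,5)
for n in("scene","top"):
    f,W=grab(n); I=f["frame"].astype(int); o=np.array([.6236,-.032,.054])
    m=(I[...,0]>50)&(I[...,1]<.4*I[...,0])&(I[...,2]<.4*I[...,0])&(np.linalg.norm(W-o,axis=-1)<.05)
    P=W[m]; print(n,len(P))
    if len(P)>15: print("ball",least_squares(lambda c:np.linalg.norm(P-c,axis=1)-.02,o,loss="soft_l1",f_scale=.001).x.round(4))
    if n=="scene":
        v,u=np.argwhere(m).mean(0).astype(int); cv2.imwrite("pics/s4.png",cv2.resize(f["frame"][v-70:v+50,u-100:u+60,::-1],(800,600),interpolation=cv2.INTER_CUBIC))
    w=W.reshape(-1,3); c=np.array([.5438,-.0385])
    P=w[(np.hypot(*(w[:,:2]-o[:2]).T)<.042)&(w[:,2]>.017)&(w[:,2]<.032)]
    print("dome",least_squares(lambda q:np.linalg.norm(P-q[:3],axis=1)-.0535,[*o[:2],-.016],loss="soft_l1",f_scale=.001).x.round(4))
    g=w[(np.hypot(*(w[:,:2]-c).T)<.04)&(w[:,2]>.09)&(w[:,2]<.098)]
    if len(g): print("grip",g.mean(0).round(4),len(g))
    b=w[(np.hypot(*(w[:,:2]-[.4645,-.0448]).T)<.04)&(w[:,2]>.029)&(w[:,2]<.036)]; print("cw",b.mean(0).round(4),len(b))
E
```

```text
t 9.05 at [ 0.5401 -0.0394  0.1702] w 0.0682 F [ 1.9 -1.1  0.7] j [ 0.09  0.36 -0.16  1.94  0.08  0.85 -1.6 ]
offset [ 0.027 -0.004  0.621] rot [ 0.0002  0.0013 -0.0013]
scene 176
ball [ 0.6248 -0.0304  0.0543]
dome [ 0.6231 -0.0291 -0.0165]
grip [ 0.5457 -0.0387  0.095 ] 96
cw [ 0.4653 -0.0455  0.0325] 230
top 0
dome [ 0.6236 -0.032  -0.016 ]
cw [nan nan nan] 0<stdin>:16: RuntimeWarning: Mean of empty slice.
  ret = um.true_divide(
```

View pics/s4.png

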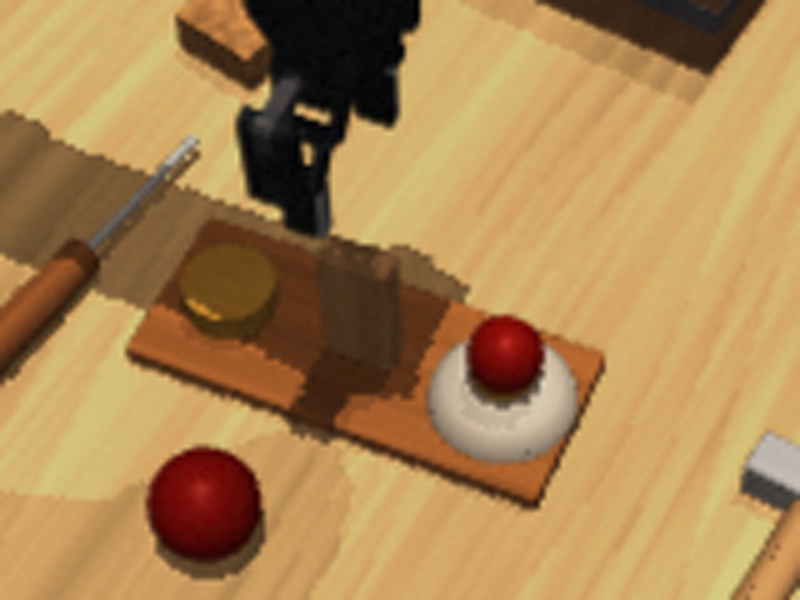

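The ball (505,352) sits in the pocket. Now the grip, at (360,300).

Request:
{"api": "drive_tool", "payload": {
  "rows": [
    {"offset": [0.027, -0.004, 0.08], "rotation": [0, 0, 0], "claw": 0.8},
    {"offset": [0.027, -0.004, 0.2], "rotation": [0, 0, 0], "claw": 0.8},
    {"offset": [0.027, -0.004, 0.33], "rotation": [0, 0, 0], "claw": 0.8},
    {"offset": [0.027, -0.004, 0.46], "rotation": [0, 0, 0], "claw": 0.8},
    {"offset": [0.027, -0.004, 0.57], "rotation": [0, 0, 0], "claw": 0.8},
    {"offset": [0.027, -0.004, 0.64], "rotation": [0, 0, 0], "claw": 0.8},
    {"offset": [0.027, -0.004, 0.64], "rotation": [0, 0, 0], "claw": 0.7},
    {"offset": [0.027, -0.004, 0.64], "rotation": [0, 0, 0], "claw": 0.6},
    {"offset": [0.027, -0.004, 0.64], "rotation": [0, 0, 0], "claw": 0.5},
    {"offset": [0.027, -0.004, 0.64], "rotation": [0, 0, 0], "claw": 0.4},
    {"offset": [0.027, -0.004, 0.64], "rotation": [0, 0, 0], "claw": 0.4},
    {"offset": [0.027, -0.004, 0.64], "rotation": [0, 0, 0], "claw": 0.4}
  ]
}}

```text
clock: 10.15
tcp_pos: [0.5475, -0.0379, 0.0751]
orientation: [3.139, 0.134, 0.002]
contact_force: [0.1, 0.8, 0.3]
grip_width: 0.0342
gripper_force: 0.0
```

```bash
python3 -c "
from h import *
go(.544,-.0387,.073,5)"
```

```text
t 10.15 at [ 0.5475 -0.0379  0.0751] w 0.0342 F [0.1 0.8 0.3] j [ 0.07  0.51 -0.14  1.99  0.11  0.65 -1.63]
offset [-0.024  0.004  0.014] rot [ 0.0001 -0.0008 -0.0011]
```

Request:
{"api": "drive_tool", "payload": {
  "force": 30,
  "rows": [
    {"offset": [-0.022, 0.004, 0.014], "rotation": [0, 0, 0], "claw": 0.36},
    {"offset": [-0.022, 0.004, 0.014], "rotation": [0, 0, 0], "claw": 0.33},
    {"offset": [-0.022, 0.004, 0.014], "rotation": [0, 0, 0], "claw": 0.3},
    {"offset": [-0.022, 0.004, 0.014], "rotation": [0, 0, 0], "claw": 0.27},
    {"offset": [-0.022, 0.004, 0.014], "rotation": [0, 0, 0], "claw": 0.25},
    {"offset": [-0.022, 0.004, 0.014], "rotation": [0, 0, 0], "claw": 0.23},
    {"offset": [-0.022, 0.004, 0.014], "rotation": [0, 0, 0], "claw": 0.21},
    {"offset": [-0.022, 0.004, 0.014], "rotation": [0, 0, 0], "claw": 0.19},
    {"offset": [-0.022, 0.004, 0.014], "rotation": [0, 0, 0], "claw": 0.1},
    {"offset": [-0.022, 0.004, 0.014], "rotation": [0, 0, 0], "claw": 0.05},
    {"offset": [-0.022, 0.004, 0.014], "rotation": [0, 0, 0], "claw": 0.05},
    {"offset": [-0.022, 0.004, 0.014], "rotation": [0, 0, 0], "claw": 0.05}
  ]
}}

```text
clock: 11.15
tcp_pos: [0.5438, -0.0385, 0.0724]
orientation: [-3.139, -0.134, -0.0]
contact_force: [0.2, 1.6, 2.4]
grip_width: 0.0177
gripper_force: 30.5
```

Request:
{"api": "drive_tool", "payload": {
  "force": 80,
  "rows": [
    {"offset": [0, 0, 0], "rotation": [0, 0, 0], "claw": 0.05},
    {"offset": [0, 0, 0], "rotation": [0, 0, 0], "claw": 0.05},
    {"offset": [0, 0, 0], "rotation": [0, 0, 0], "claw": 0.05},
    {"offset": [0, 0, 0], "rotation": [0, 0, 0], "claw": 0.05}
  ]
}}

```text
clock: 11.48
tcp_pos: [0.5439, -0.0386, 0.0725]
orientation: [-3.139, -0.134, -0.001]
contact_force: [-0.1, 2.2, 4.8]
grip_width: 0.0174
gripper_force: 78.8
```

```bash
python3 -c "
from h import *
go(.544,-.0387,.073,5)"
```

```text
t 11.4833 at [ 0.5439 -0.0386  0.0725] w 0.0174 F [-0.1  2.2  4.8] j [ 0.07  0.51 -0.14  2.    0.12  0.64 -1.63]
offset [ 0.     0.001 -0.004] rot [-0.     -0.0003 -0.001 ]
```

Firm grip. I'll lift straight up gently, 50 mm to begin with.

Request:
{"api": "drive_tool", "payload": {
  "rows": [
    {"offset": [0, 0, -0.005], "rotation": [0, 0, 0], "claw": 0.05},
    {"offset": [0, 0, -0.02], "rotation": [0, 0, 0], "claw": 0.05},
    {"offset": [0, 0, -0.045], "rotation": [0, 0, 0], "claw": 0.05},
    {"offset": [0, 0, -0.08], "rotation": [0, 0, 0], "claw": 0.05},
    {"offset": [0, 0, -0.12], "rotation": [0, 0, 0], "claw": 0.05},
    {"offset": [0, 0, -0.16], "rotation": [0, 0, 0], "claw": 0.05},
    {"offset": [0, 0, -0.2], "rotation": [0, 0, 0], "claw": 0.05},
    {"offset": [0, 0, -0.24], "rotation": [0, 0, 0], "claw": 0.05},
    {"offset": [0, 0, -0.275], "rotation": [0, 0, 0], "claw": 0.05},
    {"offset": [0, 0, -0.305], "rotation": [0, 0, 0], "claw": 0.05},
    {"offset": [0, 0, -0.325], "rotation": [0, 0, 0], "claw": 0.05},
    {"offset": [0, 0, -0.333], "rotation": [0, 0, 0], "claw": 0.05},
    {"offset": [0, 0, -0.333], "rotation": [0, 0, 0], "claw": 0.05},
    {"offset": [0, 0, -0.333], "rotation": [0, 0, 0], "claw": 0.05},
    {"offset": [0, 0, -0.333], "rotation": [0, 0, 0], "claw": 0.05},
    {"offset": [0, 0, -0.333], "rotation": [0, 0, 0], "claw": 0.05},
    {"offset": [0, 0, -0.333], "rotation": [0, 0, 0], "claw": 0.05}
  ]
}}

```text
clock: 12.9
tcp_pos: [0.5435, -0.0387, 0.1219]
orientation: [-3.139, -0.134, 0.001]
contact_force: [0.0, 0.2, -5.6]
grip_width: 0.0172
gripper_force: 78.1
```

```bash
cat > chk.py <<'E'
from h import *
from scipy.optimize import least_squares
def chk(tx,ty,tz,save=None):
    go(tx,ty,tz,5); f,W=grab("scene"); ob=get_obs(); o=ob["tcp_pos"]; Rt=Ro.from_euler("z",5,degrees=True).as_matrix()
    L=(W-o)@Rt   # tray axes, relative to TCP
    I=f["frame"].astype(int)
    m=(I[...,0]>50)&(I[...,1]<.4*I[...,0])&(I[...,2]<.4*I[...,0])&(np.linalg.norm(L-[.08,0,-.02],axis=-1)<.05)
    P=L[m]; c=least_squares(lambda c:np.linalg.norm(P-c,axis=1)-.02,[.08,0,-.02],loss="soft_l1",f_scale=.001).x
    print("ball-TCP local",c.round(4),"ball world",(o+Rt@c).round(4),len(P))
    b=(abs(L[...,0])<.115)&(abs(L[...,1])<.048)&(abs(L[...,2]+.06)<.009); Q=L[b]
    A=np.c_[Q[:,:2],np.ones(len(Q))]
    r=least_squares(lambda p:A@p-Q[:,2],[0,0,-.06],loss="soft_l1",f_scale=.0015).x; print("board slope deg",np.degrees(r[:2]).round(2),"z",r[2].round(4),len(Q),"grip F",ob["gripper_force"].round(1))
    if save:
        v,u=np.argwhere(m).mean(0).astype(int); v0=max(v-90,0);u0=max(u-120,0)
        cv2.imwrite(save,cv2.resize(f["frame"][v0:v0+150,u0:u0+200,::-1],(800,600),interpolation=cv2.INTER_CUBIC))
E
python3 -c "
from chk import *
chk(.436,.327,.215,'pics/s5.png')"
```

```text
t 12.9 at [ 0.5435 -0.0387  0.1219] w 0.0172 F [ 0.   0.2 -5.6] j [ 0.08  0.43 -0.15  1.97  0.09  0.75 -1.61]
offset [-0.507 -2.49  -0.62 ] rot [-0.      0.0003 -0.001 ]
ball-TCP local [ 0.0816  0.001  -0.0184] ball world [ 0.6247 -0.0306  0.1036] 185Traceback (most recent call last):
  File "<string>", line 3, in <module>
    chk(.436,.327,.215,'pics/s5.png')
    ~~~^^^^^^^^^^^^^^^^^^^^^^^^^^^^^^
  File "chk.py", line 12, in chk
    r=least_squares(lambda p:A@p-Q[:,2],[0,0,-.06],loss="soft_l1",f_scale=.0015).x; print("board slope deg",np.degrees(r[:2]).round(2),"z",r[2].round(4),len(Q),"grip F",ob["gripper_force"].round(1))
                                                                                                                                                                         ^^^^^^^^^^^^^^^^^^^^^^^^^
AttributeError: 'float' object has no attribute 'round'
```

The lift went straight (ball 18.4 mm below the TCP against 18.5 expected). Carrying in three smooth legs.

Request:
{"api": "drive_tool", "payload": {
  "rows": [
    {"offset": [-0.002, -0.008, -0.006], "rotation": [0, 0, 0], "claw": 0.05},
    {"offset": [-0.007, -0.033, -0.022], "rotation": [0, 0, 0], "claw": 0.05},
    {"offset": [-0.015, -0.075, -0.05], "rotation": [0, 0, 0], "claw": 0.05},
    {"offset": [-0.026, -0.125, -0.083], "rotation": [0, 0, 0], "claw": 0.05},
    {"offset": [-0.037, -0.183, -0.121], "rotation": [0, 0, 0], "claw": 0.05},
    {"offset": [-0.049, -0.241, -0.16], "rotation": [0, 0, 0], "claw": 0.05},
    {"offset": [-0.061, -0.299, -0.198], "rotation": [0, 0, 0], "claw": 0.05},
    {"offset": [-0.073, -0.357, -0.237], "rotation": [0, 0, 0], "claw": 0.05},
    {"offset": [-0.085, -0.415, -0.275], "rotation": [0, 0, 0], "claw": 0.05},
    {"offset": [-0.097, -0.473, -0.314], "rotation": [0, 0, 0], "claw": 0.05},
    {"offset": [-0.109, -0.531, -0.352], "rotation": [0, 0, 0], "claw": 0.05},
    {"offset": [-0.121, -0.589, -0.391], "rotation": [0, 0, 0], "claw": 0.05},
    {"offset": [-0.133, -0.647, -0.429], "rotation": [0, 0, 0], "claw": 0.05},
    {"offset": [-0.145, -0.706, -0.468], "rotation": [0, 0, 0], "claw": 0.05},
    {"offset": [-0.155, -0.755, -0.5], "rotation": [0, 0, 0], "claw": 0.05},
    {"offset": [-0.163, -0.797, -0.528], "rotation": [0, 0, 0], "claw": 0.05},
    {"offset": [-0.168, -0.822, -0.545], "rotation": [0, 0, 0], "claw": 0.05},
    {"offset": [-0.17, -0.83, -0.55], "rotation": [0, 0, 0], "claw": 0.05},
    {"offset": [-0.17, -0.83, -0.55], "rotation": [0, 0, 0], "claw": 0.05}
  ]
}}

```text
clock: 14.53
tcp_pos: [0.5077, 0.0833, 0.2048]
orientation: [3.139, 0.134, 0.0]
contact_force: [0.6, -0.3, -5.2]
grip_width: 0.0171
gripper_force: 78.2
```

```bash
sed -i 's/ob\["gripper_force"\].round(1)/ob["gripper_force"]/' chk.py; python3 -c "
from chk import *
chk(.436,.327,.203)"
```

```text
t 14.5333 at [0.5077 0.0833 0.2048] w 0.0171 F [ 0.6 -0.3 -5.2] j [-0.1   0.28 -0.21  1.97  0.07  0.9  -1.84]
offset [-0.338 -1.66   0.012] rot [ 0.     -0.0001 -0.0009]
ball-TCP local [ 0.0802  0.0046 -0.0179] ball world [0.5871 0.0944 0.1867] 168
board slope deg [0.13 0.36] z -0.0593 1464 grip F 78.13339233398438
```

Request:
{"api": "drive_tool", "payload": {
  "rows": [
    {"offset": [-0.002, -0.008, 0], "rotation": [0, 0, 0], "claw": 0.05},
    {"offset": [-0.007, -0.033, 0], "rotation": [0, 0, 0], "claw": 0.05},
    {"offset": [-0.015, -0.075, 0], "rotation": [0, 0, 0], "claw": 0.05},
    {"offset": [-0.026, -0.125, 0], "rotation": [0, 0, 0], "claw": 0.05},
    {"offset": [-0.037, -0.183, 0], "rotation": [0, 0, 0], "claw": 0.05},
    {"offset": [-0.049, -0.241, 0], "rotation": [0, 0, 0], "claw": 0.05},
    {"offset": [-0.061, -0.299, 0], "rotation": [0, 0, 0], "claw": 0.05},
    {"offset": [-0.073, -0.357, 0], "rotation": [0, 0, 0], "claw": 0.05},
    {"offset": [-0.085, -0.415, 0], "rotation": [0, 0, 0], "claw": 0.05},
    {"offset": [-0.097, -0.473, 0], "rotation": [0, 0, 0], "claw": 0.05},
    {"offset": [-0.109, -0.531, 0], "rotation": [0, 0, 0], "claw": 0.05},
    {"offset": [-0.121, -0.589, 0], "rotation": [0, 0, 0], "claw": 0.05},
    {"offset": [-0.133, -0.647, 0], "rotation": [0, 0, 0], "claw": 0.05},
    {"offset": [-0.145, -0.706, 0], "rotation": [0, 0, 0], "claw": 0.05},
    {"offset": [-0.155, -0.755, 0], "rotation": [0, 0, 0], "claw": 0.05},
    {"offset": [-0.163, -0.797, 0], "rotation": [0, 0, 0], "claw": 0.05},
    {"offset": [-0.168, -0.822, 0], "rotation": [0, 0, 0], "claw": 0.05},
    {"offset": [-0.17, -0.83, 0], "rotation": [0, 0, 0], "claw": 0.05},
    {"offset": [-0.17, -0.83, 0], "rotation": [0, 0, 0], "claw": 0.05},
    {"offset": [-0.17, -0.83, 0], "rotation": [0, 0, 0], "claw": 0.05}
  ]
}}

```text
clock: 16.25
tcp_pos: [0.4719, 0.2046, 0.2046]
orientation: [3.138, 0.133, -0.0]
contact_force: [0.6, -0.3, -5.8]
grip_width: 0.017
gripper_force: 78.1
```

Request:
{"api": "drive_tool", "payload": {
  "rows": [
    {"offset": [-0.002, -0.008, 0], "rotation": [0, 0, 0], "claw": 0.05},
    {"offset": [-0.007, -0.033, 0], "rotation": [0, 0, 0], "claw": 0.05},
    {"offset": [-0.015, -0.075, 0], "rotation": [0, 0, 0], "claw": 0.05},
    {"offset": [-0.026, -0.125, 0], "rotation": [0, 0, 0], "claw": 0.05},
    {"offset": [-0.037, -0.183, 0], "rotation": [0, 0, 0], "claw": 0.05},
    {"offset": [-0.049, -0.241, 0], "rotation": [0, 0, 0], "claw": 0.05},
    {"offset": [-0.061, -0.299, 0], "rotation": [0, 0, 0], "claw": 0.05},
    {"offset": [-0.073, -0.357, 0], "rotation": [0, 0, 0], "claw": 0.05},
    {"offset": [-0.085, -0.415, 0], "rotation": [0, 0, 0], "claw": 0.05},
    {"offset": [-0.097, -0.473, 0], "rotation": [0, 0, 0], "claw": 0.05},
    {"offset": [-0.109, -0.531, 0], "rotation": [0, 0, 0], "claw": 0.05},
    {"offset": [-0.121, -0.589, 0], "rotation": [0, 0, 0], "claw": 0.05},
    {"offset": [-0.133, -0.647, 0], "rotation": [0, 0, 0], "claw": 0.05},
    {"offset": [-0.145, -0.706, 0], "rotation": [0, 0, 0], "claw": 0.05},
    {"offset": [-0.155, -0.755, 0], "rotation": [0, 0, 0], "claw": 0.05},
    {"offset": [-0.163, -0.797, 0], "rotation": [0, 0, 0], "claw": 0.05},
    {"offset": [-0.168, -0.822, 0], "rotation": [0, 0, 0], "claw": 0.05},
    {"offset": [-0.168, -0.83, 0], "rotation": [0, 0, 0], "claw": 0.05},
    {"offset": [-0.168, -0.83, 0], "rotation": [0, 0, 0], "claw": 0.05},
    {"offset": [-0.168, -0.83, 0], "rotation": [0, 0, 0], "claw": 0.05}
  ]
}}

```text
clock: 17.92
tcp_pos: [0.4362, 0.3264, 0.2046]
orientation: [3.138, 0.133, -0.0]
contact_force: [-0.2, 0.8, -5.3]
grip_width: 0.0171
gripper_force: 78.1
```

Request:
{"api": "drive_tool", "payload": {
  "rows": [
    {"offset": [0, 0, 0], "rotation": [0, 0, 0], "claw": 0.05},
    {"offset": [0, 0, 0], "rotation": [0, 0, 0], "claw": 0.05},
    {"offset": [0, 0, 0], "rotation": [0, 0, 0], "claw": 0.05},
    {"offset": [0, 0, 0], "rotation": [0, 0, 0], "claw": 0.05},
    {"offset": [0, 0, 0], "rotation": [0, 0, 0], "claw": 0.05},
    {"offset": [0, 0, 0], "rotation": [0, 0, 0], "claw": 0.05}
  ]
}}

```text
clock: 18.42
tcp_pos: [0.436, 0.3269, 0.2047]
orientation: [3.139, 0.134, 0.0]
contact_force: [-0.6, 0.4, -5.2]
grip_width: 0.0174
gripper_force: 78.2
```

```bash
python3 -c "
from chk import *
chk(.436,.327,.203,'pics/s6.png')"
```

```text
t 18.4167 at [0.436  0.3269 0.2047] w 0.0174 F [-0.6  0.4 -5.2] j [-0.49  0.34 -0.33  1.9   0.13  0.93 -2.36]
offset [-0.    -0.001  0.011] rot [ 0.     -0.     -0.0011]
ball-TCP local [ 0.0799  0.0034 -0.018 ] ball world [0.5153 0.3373 0.1867] 129
board slope deg [0.14 0.41] z -0.0594 1014 grip F 78.1627106666565
```

View pics/s6.png

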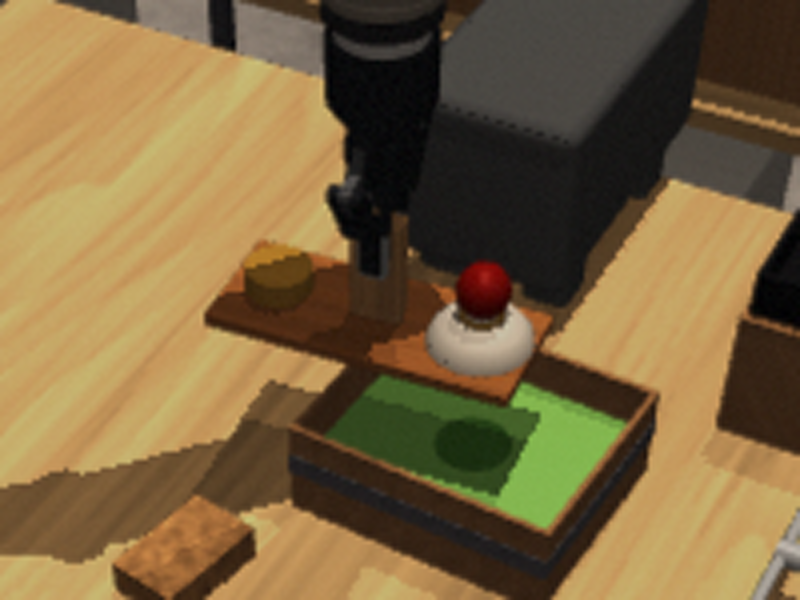

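The picture shows the tray level over the carton, with the ball (484,290) in the pocket above the middle of the foam. The tray's underside is at about 0.132 m and it is still, so I'm handing in.

```bash
python3 -c "
from bench import *
print(hand_in())"
```

```text
the job is handed in; nothing more can be done
None
```

I handed the job in at about 18 s with the red ball in the tray's pocket and the tray held level by its grip. The tray's underside is about 5 cm above the carton rim, and the ball is within about 4 mm of the carton's middle; no verdict came back.

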